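# Find the pot lid that rocks and press it home

### The arm

A 6-joint arm with a two-finger parallel gripper is mounted at the origin on a cart in front of the work surface, level with it; the furniture and walls round the work are solid. World frame = base frame: x ahead of the robot, y to its left, z up, the work surface at z = 0. Lengths are in m, angles in rad, forces in N, time in s.
With the tool pointing down it reaches from about 0.3 to 0.775 m from the base axis. Payload 14.6 kg.
Tool frame: the origin (TCP) lies midway between the tips of the shut fingers; the grasp point (between the pads) lies 19 mm behind it (manip.hold_point_z is the distance from the TCP to the grasp point, in m); z points along the fingers, y is the line along which they close (so a half turn about z gives the same grasp; the last joint's range is limited). The gripper opens to 85 mm and grips with 20 to 120 N. Pads are 22 mm wide; open, the fingers measure 114 mm over their backs; the gripper's body (76 mm by 85 mm) begins 54 mm behind the grasp point. The pads swing forward as they close: fully open they stand 13 mm farther back than shut.
Start: joints at [-1.393, 0.3, 1.521, -0, 1.321, -0.067], TCP at [0.133, -0.534, 0.231] pointing down, gripper open.
Joint ranges: [-3.03, 3.03], [-0.79, 2.21], [0.23, 2.52], [-1.04, 4.18], [0, 3.07], [-2.55, 2.55]. Speed limits (rad/s): [2.22, 2.22, 2.57, 3.14, 3.14, 3.14].

### API

Orientations are given as a unit quaternion [x, y, z, w].
In Python, from rig import manip gives the robot as it stands. Calls block until the motion is done:
- manip.goto(position, orientation): joint-space move of the TCP to a pose.
- manip.movel(position, rot=None, vel=0.15, contact_N=None): straight line of the TCP; rot=None keeps the orientation; vel is the mean speed in m/s. With contact_N (N) it stops when the force on the tool has changed by that much, and returns True; else False.
- manip.move_j(angles): joint-space move.
- manip.grip(opening, f_grip=None): opening from 0.0 (shut) to 1.0 (fully open); f_grip is the grip in N (None keeps the last); returns when the fingers have stopped.
- manip.wait(seconds).
- manip.solve_ik(position, orientation): joint angles nearest the present ones, or None.
- manip.capture(name): name is "scene" or "top" or "wrist"; returns a dict with "pixels" (420x560x3 uint8, blue, green, red), "fx", "fy", "cx", "cy" (pixels), "R" (3x3) and "t" (3): a world point X has camera coordinates R X + t. Camera axes: x right, y down, z forward; pixel columns grow to the right and rows downward; lengths in m; the calibration is good to about 2 mm. A picture is of the moment at which its call begins. There is no depth.
A pose or a line that the arm cannot do raises manip.IKError and nothing moves.
- manip.job_done(): hands the job in; it is judged then, once.
Readings, each from a call of its own:
- manip.read_time_s(): time.
- manip.read_joint_pos(): joint angles.
- manip.read_joint_velocities(): joint speeds.
- manip.read_joint_efforts(): joint torques, N m.
- manip.read_ee_pos(): TCP position.
- manip.read_ee_rot(): TCP orientation.
- manip.read_force(): force on the tool from outside, world axes, zero at the start.
- manip.read_torque(): the same for the moment, N m.
- manip.read_width(): opening from 0.0 (shut) to 1.0 (fully open).
- manip.read_grasp_force(): force on a finger pad.
Only numpy, scipy, OpenCV 4.12 (cv2) and the standard library are available. Lean on these libraries where they do the work, as an engineer would, in place of code of your own. Each camera call takes 0.05 s, during which the arm holds its last target. There are 200 camera calls.

### The job

One of the four wooden lids on the pots in the tray is not fully home. Press down near the edge of one lid after another with the fingertips until you find the one that rocks, then press that lid at its middle until it lies flat on its pot like the others, and finish while still holding it down with the fingertips. Lift no lid off its pot, and leave the spoon, the spice jar and the cup where they are.

Things in the scene. Friction and masses are not known exactly. Their poses are not given: they have to be found in the camera images.
- caddy: Low wooden tray, 108 x 378 mm, fixed to the worktop, with four identical white round pots (82 mm diameter, centres 90 mm apart) in a row along its y axis. Origin: middle of its underside, on the worktop; z up, y along the row towards the first pot.
- seat_1 (a point): Centre of the seat of the first (leftmost) pot, 72 mm above the worktop. A thin lip round it, 38 mm inner radius, rises 6 mm above the seat.
- seat_2 (a point): Centre of the seat of the second from the left pot, 72 mm above the worktop. A thin lip round it, 38 mm inner radius, rises 6 mm above the seat.
- seat_3 (a point): Centre of the seat of the third from the left pot, 72 mm above the worktop. A thin lip round it, 38 mm inner radius, rises 6 mm above the seat.
- seat_4 (a point): Centre of the seat of the fourth (rightmost) pot, 72 mm above the worktop. A thin lip round it, 38 mm inner radius, rises 6 mm above the seat.
- lid_1: Flat light-wood lid of the first (leftmost) pot: loose disc, 74 mm diameter, 10 mm thick, about 60 g, no knob; origin at the centre of its underside, z up. Fully home its underside lies flat on the seat and its top 82 mm above the worktop. It may be the loose one, as may any of the four: the loose lid lies almost level about 4 mm too high.
- lid_2: Flat light-wood lid of the second from the left pot: loose disc, 74 mm diameter, 10 mm thick, about 60 g, no knob; origin at the centre of its underside, z up. Fully home its underside lies flat on the seat and its top 82 mm above the worktop. The loose lid, whichever it is, balances on a stiff rubber stopper 18 mm wide under its middle.
- lid_3: Flat light-wood lid of the third from the left pot: loose disc, 74 mm diameter, 10 mm thick, about 60 g, no knob; origin at the centre of its underside, z up. Fully home its underside lies flat on the seat and its top 82 mm above the worktop. The loose lid, pressed near its edge, gives way 2 to 4 mm there, tipping up to 0.14 rad with almost no force, and levels when let go; lids at home do not move.
- lid_4: Flat light-wood lid of the fourth (rightmost) pot: loose disc, 74 mm diameter, 10 mm thick, about 60 g, no knob; origin at the centre of its underside, z up. Fully home its underside lies flat on the seat and its top 82 mm above the worktop. The loose lid, pressed at its middle with more than about 9 N, sinks home and stays.
- spoon: Teaspoon with a red handle, 132 mm long, 11 mm high, lying in front of the tray; origin under its middle. Bystander.
- spice: Spice jar with a black cap, 41 mm diameter, 105 mm tall, standing behind the tray; origin at the centre of its foot. Bystander.
- cup: Small patterned cup, 58 mm wide, 84 mm with the handle, 49 mm tall, standing behind the tray; origin at its foot, between bowl and handle. Bystander.
Not all that is in view belongs to the job. Leave any purple look-alike of the lid_3 alone. What is shaped like the lid_2 but orange is not meant.

How it is judged:
By the outcome, as a careful person would: the job done as asked, in the order asked, and still so for the second after the job is handed in, while the arm keeps its last pose, push and grip.
It also fails if it takes over 45 s, if anything falls off the work surface, if the arm or the gripper's body presses on something with over 40 N, if the wrist force passes 120 N, or if a joint passes its speed limit or range.

## Working session

There is one attempt and no reset: what is moved stays moved. The work goes in short steps, each a Python script; the robot and the scene stay as the last script left them, time stands still between calls to the robot, and variables do not carry over. Pictures are saved under pics/ and viewed, at most 10 in all, crops included, and the job is handed in when it is done.

```bash
ls; mkdir -p pics; python3 - <<'E'
from rig import manip
import cv2,numpy as np
for n in("scene","top"):
    c=manip.capture(n); cv2.imwrite(f"pics/{n}0.png",c["pixels"])
    print(n,c["fx"],c["cx"],c["cy"],np.round(c["R"],3).tolist(),np.round(c["t"],3).tolist())
print(manip.read_time_s(),manip.read_ee_rot(),manip.hold_point_z)
E
```

```text
pics
scene 392.6568905045698 276.3383349844794 211.66140685788125 [[-0.817, -0.577, -0.018], [-0.235, 0.36, -0.903], [0.527, -0.733, -0.429]] [0.414, 0.222, 0.562]
top 428.1535880559499 284.01119055566744 204.97766301602132 [[-0.017, -1.0, 0.019], [-0.99, 0.014, -0.14], [0.14, -0.021, -0.99]] [-0.064, 0.562, 0.868]
0.1 [ 9.92516285e-01  1.22111298e-01 -3.07920609e-05 -5.04945196e-04] 0.0187
```

View pics/scene0.png

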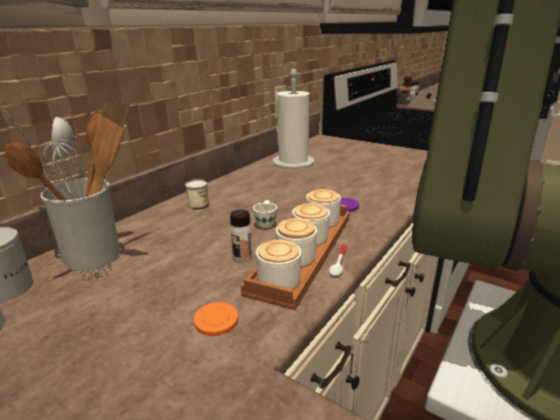

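View pics/top0.png

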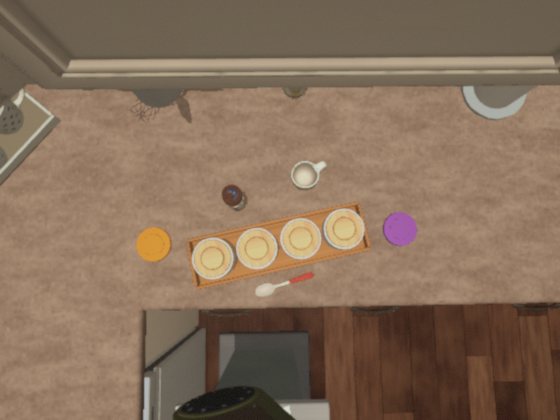

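The scene view shows the row of four pots, with the lids at about (279,250), (297,229), (311,212) and (323,196). In the top view they are at (212,258), (257,249), (301,239) and (344,229), with lid 1 at image left (+y). The orange and purple discs are decoys. The spoon lies in front, the jar and cup behind.

```bash
cat > h.py <<'E'
from rig import manip
import cv2,numpy as np
def ray(c,p):
    R=np.array(c["R"]);t=np.array(c["t"])
    d=R.T@np.array([(p[0]-c["cx"])/c["fx"],(p[1]-c["cy"])/c["fy"],1]);return -R.T@t,d/np.linalg.norm(d)
def onz(c,p,z):
    o,d=ray(c,p);return o+d*(z-o[2])/d[2]
def tri(c1,p1,c2,p2):
    o1,d1=ray(c1,p1);o2,d2=ray(c2,p2)
    s=np.linalg.lstsq(np.c_[d1,-d2],o2-o1,rcond=None)[0];a=o1+s[0]*d1;b=o2+s[1]*d2
    return (a+b)/2,np.linalg.norm(a-b)
def lids(c,roi):
    x0,y0,x1,y1=roi
    h=cv2.cvtColor(c["pixels"],cv2.COLOR_BGR2HSV)
    m=cv2.inRange(h,(10,60,150),(32,200,255)); k=np.zeros_like(m);k[y0:y1,x0:x1]=m[y0:y1,x0:x1]
    cs,_=cv2.findContours(k,cv2.RETR_EXTERNAL,cv2.CHAIN_APPROX_NONE)
    return [cv2.fitEllipse(cv2.convexHull(q)) for q in cs if cv2.contourArea(q)>150],k
E
python3 - <<'E'
from h import *
r={}
ims=[]
for n,roi in(("top",(185,200,375,290)),("scene",(245,180,350,275))):
    c=manip.capture(n);e,k=lids(c,roi);e.sort(key=lambda q:q[0][0])
    r[n]=(c,e);print(n,[(np.round(q[0],1).tolist(),np.round(q[1],1).tolist()) for q in e])
    v=c["pixels"].copy()
    for q in e: cv2.ellipse(v,q,(255,0,0),1)
    x0,y0,x1,y1=roi;ims.append(cv2.resize(v[y0:y1,x0:x1],(700,290)))
cv2.imwrite("pics/seg.png",np.vstack(ims))
P=[]
for a,b in zip(r["top"][1],r["scene"][1]):
    p,g=tri(r["top"][0],a[0],r["scene"][0],b[0]);P.append(onz(r["top"][0],a[0],.082));print(np.round(p,4),round(g,4),np.round(P[-1],4))
P=np.array(P);print(np.diff(P,axis=0),np.linalg.norm(np.diff(P,axis=0),axis=1))
E
```

```text
Traceback (most recent call last):
  File "h.py", line 17, in lids
    return [cv2.fitEllipse(cv2.convexHull(q)) for q in cs if cv2.contourArea(q)>150],k
            ~~~~~~~~~~~~~~^^^^^^^^^^^^^^^^^^^
cv2.error: OpenCV(4.12.0) /io/opencv/modules/imgproc/src/shapedescr.cpp:361: error: (-201:Incorrect size of input array) There should be at least 5 points to fit the ellipse in function 'fitEllipseNoDirect'
```

```bash
python3 - <<'E'
from h import *
for n,ps in(("top",[(212,258),(226,258),(232,262),(301,239),(344,229),(279,222),(235,255)]),("scene",[(279,250),(279,242),(265,250),(311,212),(323,196),(270,292),(279,272)])):
    h=cv2.cvtColor(manip.capture(n)["pixels"],cv2.COLOR_BGR2HSV);print(n,[h[y,x].tolist() for x,y in ps])
    if n=="top": print(h[258,186:240].tolist())
    else: print(h[228:275,279].tolist())
E
```

```text
top [[22, 90, 213], [19, 100, 214], [25, 8, 183], [23, 86, 214], [23, 86, 214], [14, 149, 164], [14, 110, 135]]
[[14, 83, 165], [14, 86, 163], [14, 105, 163], [14, 139, 173], [14, 144, 183], [15, 89, 187], [17, 23, 200], [15, 28, 202], [18, 89, 203], [19, 99, 211], [21, 96, 213], [21, 93, 214], [21, 93, 213], [21, 95, 212], [19, 109, 201], [18, 109, 201], [21, 95, 213], [21, 92, 214], [21, 94, 214], [21, 92, 213], [21, 93, 213], [21, 93, 213], [21, 92, 214], [22, 92, 213], [21, 91, 214], [22, 91, 213], [22, 90, 213], [22, 88, 214], [23, 88, 214], [23, 87, 214], [24, 86, 213], [23, 86, 214], [23, 86, 214], [23, 86, 214], [23, 86, 214], [23, 86, 213], [22, 95, 198], [18, 116, 180], [17, 114, 196], [18, 105, 212], [19, 100, 214], [20, 97, 215], [20, 95, 214], [21, 94, 212], [20, 88, 195], [21, 39, 191], [23, 22, 196], [19, 29, 168], [17, 60, 135], [15, 93, 129], [14, 139, 128], [14, 120, 136], [16, 49, 172], [21, 25, 197]]
scene [[21, 101, 247], [16, 126, 234], [17, 125, 236], [22, 101, 247], [21, 100, 247], [12, 166, 100], [18, 56, 178]]
[[18, 109, 242], [16, 124, 226], [15, 130, 182], [15, 120, 149], [17, 94, 149], [20, 62, 190], [23, 44, 219], [24, 45, 206], [22, 49, 172], [19, 57, 152], [16, 67, 155], [16, 94, 193], [17, 112, 235], [17, 117, 240], [16, 126, 234], [16, 125, 235], [18, 112, 243], [19, 107, 247], [20, 106, 247], [20, 106, 247], [21, 103, 247], [21, 100, 247], [21, 101, 247], [22, 100, 247], [22, 98, 247], [21, 101, 247], [20, 109, 242], [16, 126, 228], [16, 126, 233], [19, 113, 244], [19, 111, 246], [18, 111, 243], [16, 125, 229], [14, 129, 190], [18, 85, 194], [22, 50, 221], [21, 48, 202], [19, 52, 186], [20, 50, 193], [19, 54, 189], [18, 55, 181], [17, 55, 180], [18, 56, 178], [16, 56, 178], [18, 56, 178], [17, 55, 177], [18, 56, 177]]
```

```bash
sed -i 's/(10,60,150),(32,200,255)/(15,65,188),(32,140,255)/; s/cv2.convexHull(q)) for/cv2.convexHull(q)) for/' h.py
python3 - <<'E'
from h import *
r={}
ims=[]
for n,roi in(("top",(185,200,375,290)),("scene",(245,180,350,275))):
    c=manip.capture(n);e,k=lids(c,roi);e.sort(key=lambda q:q[0][0])
    r[n]=(c,e);print(n,[(np.round(q[0],1).tolist(),np.round(q[1],1).tolist()) for q in e])
    v=cv2.resize(c["pixels"],None,fx=4,fy=4)
    for q in e: cv2.ellipse(v,(np.array(q[0])*4+2,np.array(q[1])*4,q[2]),(255,0,0),1)
    x0,y0,x1,y1=[4*i for i in roi];ims.append(cv2.resize(v[y0:y1,x0:x1],(600,290)))
cv2.imwrite("pics/seg.png",np.vstack(ims))
P=[]
for a,b in zip(r["top"][1],r["scene"][1]):
    p,g=tri(r["top"][0],a[0],r["scene"][0],b[0]);P.append(onz(r["top"][0],a[0],.082));print(np.round(p,4),round(g,4),np.round(P[-1],4))
P=np.array(P);print(np.linalg.norm(np.diff(P,axis=0),axis=1))
np.save("P.npy",P)
E
```

```text
top [([212.0, 257.9], [36.4, 37.2]), ([256.2, 247.9], [36.2, 36.4]), ([300.3, 238.0], [35.9, 36.1]), ([343.8, 228.4], [35.3, 36.1])]
scene [([278.1, 250.4], [23.6, 42.1]), ([308.1, 212.3], [34.6, 67.7])]
[0.451  0.0727 0.08  ] 0.0014 [0.4515 0.0728 0.082 ]
[ 0.4583 -0.0222  0.1177] 0.0232 [ 0.4699 -0.0149  0.082 ]
[0.08963137]
```

View pics/seg.png

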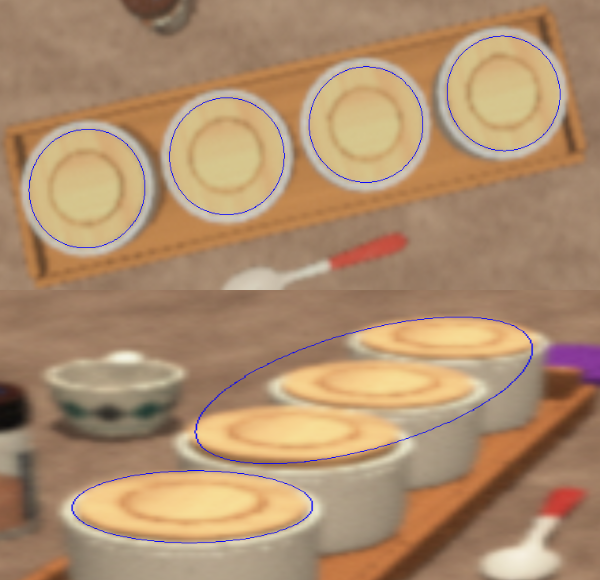

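The top view fits all four lids well. In the scene view lids 2–4 merge, so I'll raise the threshold there, triangulate again, and then go to lid 1.

```bash
cat >> h.py <<'E'
P=np.load("P.npy")
u=(P[-1]-P[0])[:2];u/=np.linalg.norm(u);yaw=np.arctan2(u[0],-u[1])
Q=[np.cos(yaw/2),np.sin(yaw/2),0,0]
n=np.array([u[1],-u[0]]) if u[1]<0 else np.array([-u[1],u[0]])  # across the row
n=n if n[0]<0 else -n                                           # towards the robot
def edge(i,z,r=.031): return np.r_[P[i,:2]+r*n,z]
def snap(name,f): cv2.imwrite(f,manip.capture(name)["pixels"])
def press(i,zmax=.0805,fmax=4):
    """step down at the edge of lid i; return (z, fz) log"""
    manip.movel(edge(i,.092),vel=.1);manip.wait(.2);f0=manip.read_force()[2];L=[]
    for z in np.arange(.089,zmax-1e-6,-.0005):
        manip.movel(edge(i,z),vel=.02);f=manip.read_force()[2]-f0;L.append((round(manip.read_ee_pos()[2]*1e3,2),round(f,2)))
        if f>fmax: break
    return L
E
python3 - <<'E'
import sys
import numpy as np,cv2
import builtins
np.save("P.npy",np.load("P.npy"))
from h import *
ct=manip.capture("top");cs=manip.capture("scene")
e,_=lids(ct,(185,200,375,290));e.sort(key=lambda q:q[0][0])
np.save("P.npy",[onz(ct,q[0],.082) for q in e])
h=cv2.cvtColor(cs["pixels"],cv2.COLOR_BGR2HSV);m=cv2.inRange(h,(15,85,215),(32,140,255))
m[:180]=0;m[275:]=0;m[:,:245]=0;m[:,350:]=0
c_,_=cv2.findContours(m,cv2.RETR_EXTERNAL,cv2.CHAIN_APPROX_NONE)
s=sorted([cv2.fitEllipse(cv2.convexHull(q)) for q in c_ if cv2.contourArea(q)>100],key=lambda q:q[0][0])
print([(np.round(q[0],1).tolist(),np.round(q[1],1).tolist()) for q in s])
for a,b in zip(e,s):
    p,g=tri(ct,a[0],cs,b[0]);print(np.round(p,4),round(g,4))
P=np.load("P.npy");print(np.round(P,4),np.linalg.norm(np.diff(P,axis=0),axis=1))
E
python3 - <<'E'
from h import *
print("yaw",yaw,"n",n)
manip.grip(0.0,20)
manip.goto(edge(0,.16),Q)
print(manip.read_ee_pos(),manip.read_time_s())
fs=[]
for _ in range(10): manip.wait(.02);fs.append(manip.read_force()[2])
print("force",np.mean(fs),np.std(fs)); snap("wrist","pics/w0.png")
E
```

```text
[([278.1, 249.7], [20.8, 40.3]), ([296.1, 226.2], [16.7, 36.6]), ([310.8, 210.1], [14.2, 33.1]), ([323.1, 195.0], [12.0, 30.9])]
[0.451  0.0725 0.0814] 0.0013
[ 0.469  -0.0155  0.0856] 0.0017
[ 0.4872 -0.1036  0.0817] 0.0018
[ 0.5053 -0.1915  0.0821] 0.0015
[[ 0.4515  0.0728  0.082 ]
 [ 0.4699 -0.0149  0.082 ]
 [ 0.488  -0.1032  0.082 ]
 [ 0.506  -0.1912  0.082 ]] [0.08959417 0.0900979  0.0898124 ]
yaw 0.20356193929205796 n [-0.97935271 -0.202159  ]
[0.42134233 0.06602838 0.16007617] 3.6
force 0.14974514604715625 0.5499188085036308
```

View pics/w0.png

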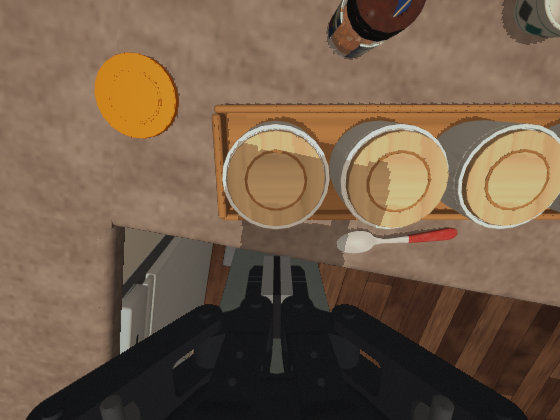

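The triangulated heights are 81.4, 85.6, 81.7 and 82.1 mm and the spacing is 90 mm, both as expected. That makes lid 2 the suspect. The wrist view shows the shut fingers lined up in front of lid 1 (centre 275,177). Next I'll press the edges of lid 1, then lid 2.

```bash
python3 - <<'E'
from h import *
L=press(0);print(L,manip.read_time_s())
snap("wrist","pics/p1.png")
manip.movel(edge(0,.10),vel=.1);manip.movel(edge(1,.10),vel=.15)
snap("wrist","pics/p2a.png")
L=press(1);print(L)
snap("wrist","pics/p2.png");manip.wait(.2);snap("scene","pics/p2s.png")
print(manip.read_force(),manip.read_ee_pos(),manip.read_time_s())
v=[cv2.imread(f"pics/{f}.png") for f in("p1","p2a","p2")]
s=cv2.imread("pics/p2s.png")[170:290,230:370]
g=[cv2.resize(x[60:340,120:440],(400,300)) for x in v]+[cv2.resize(s,(400,300))]
cv2.imwrite("pics/cmp.png",np.vstack([np.hstack(g[:2]),np.hstack(g[2:])]))
E
```

```text
[(np.float64(88.9), np.float64(-0.61)), (np.float64(88.5), np.float64(-0.42)), (np.float64(87.96), np.float64(1.18)), (np.float64(87.47), np.float64(-0.23)), (np.float64(86.97), np.float64(-0.18)), (np.float64(86.46), np.float64(0.35)), (np.float64(85.97), np.float64(-1.15)), (np.float64(85.47), np.float64(0.46)), (np.float64(84.98), np.float64(0.07)), (np.float64(84.46), np.float64(-0.93)), (np.float64(83.97), np.float64(-0.41)), (np.float64(83.48), np.float64(-0.24)), (np.float64(82.97), np.float64(0.4)), (np.float64(82.48), np.float64(-1.28)), (np.float64(82.07), np.float64(2.12)), (np.float64(82.01), np.float64(10.97))] 8.9
[(np.float64(88.87), np.float64(-0.29)), (np.float64(88.49), np.float64(0.48)), (np.float64(87.97), np.float64(-0.78)), (np.float64(87.46), np.float64(0.51)), (np.float64(86.97), np.float64(-0.38)), (np.float64(86.46), np.float64(0.15)), (np.float64(86.0), np.float64(0.33)), (np.float64(85.48), np.float64(0.95)), (np.float64(84.97), np.float64(1.55)), (np.float64(84.46), np.float64(0.86)), (np.float64(83.97), np.float64(0.37)), (np.float64(83.69), np.float64(4.34))]
[-2.29768399 -0.16063508  4.44795065] [ 0.43957608 -0.02121271  0.08365495] 13.8833
```

View pics/cmp.png

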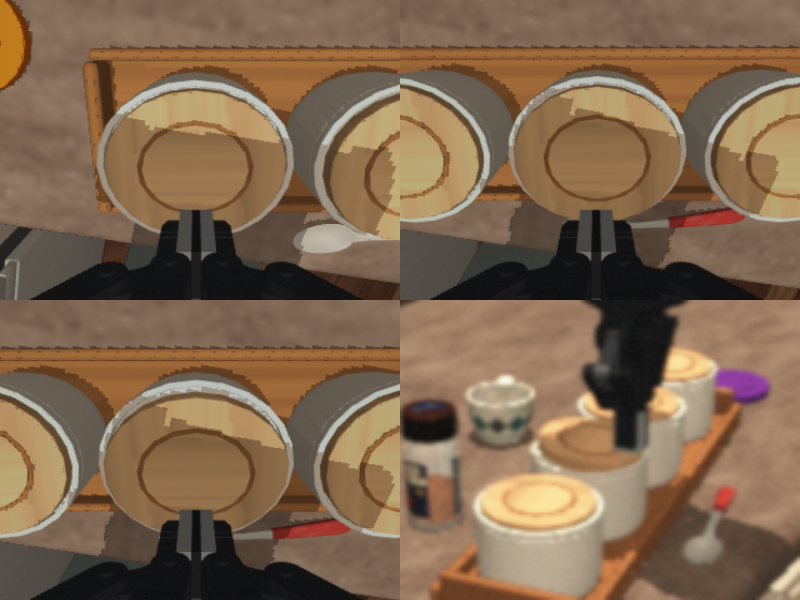

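Lid 1 was firm: it resisted at 82.0 mm. Lid 2 gave way from 86 to 83.7 mm with about 1 N, and the pictures show it tilted with its back raised, so it is the loose one. I'll let go and press it at its middle.

```bash
python3 - <<'E'
from h import *
manip.movel(edge(1,.095),vel=.05);manip.wait(.3)
snap("wrist","pics/rel.png")
manip.movel(edge(1,.095,0),vel=.1);manip.wait(.3)
f0=np.mean([(manip.wait(.02),manip.read_force()[2])[1] for _ in range(8)]);L=[]
manip.movel(edge(1,.088,0),vel=.05)
for z in np.arange(.0875,.0785,-.0005):
    manip.movel(edge(1,z,0),vel=.02);f=manip.read_force()[2]-f0;a=manip.read_ee_pos()[2]*1e3
    L.append((float(round(z*1e3,1)),float(round(a,2)),float(round(f,1))))
    if (a<82.4 and f>12) or f>35: break
manip.wait(.5)
print(L,manip.read_force()-np.array([0,0,f0]),manip.read_ee_pos(),manip.read_time_s())
snap("wrist","pics/c.png");snap("scene","pics/cs.png")
v=[cv2.imread(f"pics/{f}.png")[60:340,120:440] for f in("rel","c")]+[cv2.imread("pics/cs.png")[170:290,230:370]]
g=[cv2.resize(x,(400,300)) for x in v];g.append(g[0]*0)
cv2.imwrite("pics/cmp2.png",np.vstack([np.hstack(g[:2]),np.hstack(g[2:])]))
E
```

```text
[(87.5, 87.55, 0.5), (87.0, 87.02, 0.1), (86.5, 86.46, 0.1), (86.0, 86.07, 1.4), (85.5, 85.83, 4.6), (85.0, 85.44, 6.3), (84.5, 84.97, 6.4), (84.0, 84.48, 7.1), (83.5, 83.96, 6.8), (83.0, 83.46, 7.8), (82.5, 82.98, 7.8), (82.0, 82.46, 7.4), (81.5, 82.06, 8.3), (81.0, 82.01, 16.2)] [-6.89751952  0.90643582 16.28424779] [ 0.47014416 -0.01496036  0.08198977] 19.8
```

View pics/cmp2.png

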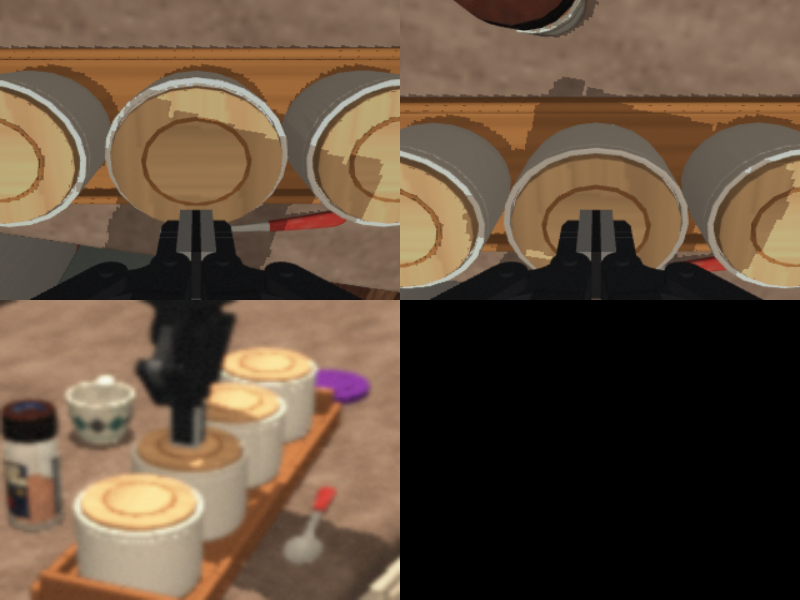

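Lid 2 levelled when released, then sank from 86 to 82.0 mm under the middle press. It now lies flat with its lip showing evenly all round, and it is held down with 16 N. The spoon, jar and cup have not moved.

```bash
python3 -c "
from rig import manip
print(manip.job_done())"
```

```text
the job is handed in; nothing more can be done
None
```

Lid 2 was the loose one: it rocked when pressed at its edge, and I pressed it home to 82.0 mm and handed the job in at about 20 s while still holding it down with about 16 N.

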